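Flip open the garnish box for service

ROBOT

A 6-joint arm with a two-finger parallel gripper is mounted at the origin on the work surface. World frame = base frame: x ahead of the robot, y to its left, z up, the work surface at z = 0. Lengths are in mm, angles in rad, forces in N, time in s.
With the tool pointing down it reaches from about 350 to 1000 mm from the base axis. Payload 7.1 kg.
Tool frame: the origin (TCP) lies midway between the tips of the shut fingers; the grasp point (between the pads) lies 19 mm behind it (tcp_to_grasp is the distance from the TCP to the grasp point, in mm); z points along the fingers, y is the line along which they close (so a half turn about z gives the same grasp; the last joint's range is limited). The gripper opens to 85 mm and grips with 20 to 120 N. Pads are 22 mm wide; open, the fingers measure 114 mm over their backs; the gripper's body (76 mm by 85 mm) begins 54 mm behind the grasp point. The pads swing forward as they close: fully open they stand 13 mm farther back than shut.
Start: joints at [1.265, 0.423, 1.63, -0, 1.089, -0.019], TCP at [176.771, 599.464, 231.319] pointing down, gripper open.
Joint ranges: [-3, 3], [-0.9, 2.11], [0.09, 2.58], [-1.31, 4.45], [0.11, 2.69], [-2.54, 2.54]. Speed limits (rad/s): [2.39, 2.39, 3.01, 3.14, 3.14, 3.14].

INTERFACE

Orientations are given as a unit quaternion [w, x, y, z].
In Python, from cell import movep, servo_line, move_j, open_gripper, gripper_close, dwell, ik, read_camera, IKError, job_done, get_clock, get_joint_positions, get_joint_vel, get_effort, get_tool_pos, get_tool_rot, get_ft_force, get_wrist_torque, get_grip_width, get_gripper_force, tcp_to_grasp gives the robot as it stands. Calls block until the motion is done:
- movep(position, orientation): joint-space move of the TCP to a pose.
- servo_line(position, attitude=None, feed=150): straight line of the TCP; attitude=None keeps the orientation; feed is the mean speed in mm/s.
- move_j(angles): joint-space move.
- open_gripper() and gripper_close(newtons=None): open the fingers fully, or close them until they stop; newtons is the grip in N (None keeps the last).
- dwell(seconds).
- ik(position, orientation): joint angles nearest the present ones, or None.
- read_camera(name): name is "scene" or "top" or "wrist"; returns a dict with "frame" (400x640x3 uint8, red, green, blue), "K" (3x3 intrinsics, pixels), "world_from_camera" (4x4, takes a point from camera to world coordinates). Camera axes: x right, y up, looking along -z (the intrinsics and any distortion apply to the point x, -y, -z); pixel columns grow to the right and rows downward; lengths in mm; the calibration is good to about 2 mm. A picture is of the moment at which its call begins. There is no depth.
A pose or a line that the arm cannot do raises IKError and nothing moves.
- job_done(): hands the job in; it is judged then, once.
Readings, each from a call of its own:
- get_clock(): time.
- get_joint_positions(): joint angles.
- get_joint_vel(): joint speeds.
- get_effort(): joint torques, N m.
- get_tool_pos(): TCP position.
- get_tool_rot(): TCP orientation.
- get_ft_force(): force on the tool from outside, world axes, zero at the start.
- get_wrist_torque(): the same for the moment, N m.
- get_grip_width(): opening from 0.0 (shut) to 1.0 (fully open).
- get_gripper_force(): force on a finger pad.
Only numpy, scipy, OpenCV 4.12 (cv2) and the standard library are available. Lean on these libraries where they do the work, as an engineer would, in place of code of your own. Each camera call takes 0.05 s, during which the arm holds its last target. There are 200 camera calls.

TASK

Open the wider of the two stainless garnish boxes on the bar: with your fingertips or the outside of your fingers gently push its lid up by the front lip and on over backwards, without flinging it, until it leans back and stays fully open by itself. Do not grip or lift anything; keep the narrow box shut and leave the shaker, the jigger and the tumbler where they stand.

Things in the scene. Friction and masses are not known exactly. Their poses are not given: they have to be found in the camera images.
- wide_box: The wider garnish box, the one to open: plain stainless box, 120 mm deep (its x) x 160 mm wide (its y) x 85 mm high, 4 mm walls, bolted to the worktop, with a hinged lid. Origin at the centre of its underside; its own +x points from the front (lip) side to the hinge side, away from the robot to within 26 degrees; z up
- wide_box_hinge (a point): Middle of the wide lid's hinge line, at the top of the box's back edge: 60 mm behind the box's centre (box +x) and 85 mm above the worktop. The hinge line runs along the box's y
- wide_lid (a joint): Angle of the wide lid: 0 shut, pi/2 upright, 1.95 the stop, fully open. It starts shut. The lid weighs 150 to 310 g, is lightly damped, has no spring or catch, needs about 2 N at the lip, falls shut when let go short of upright and falls on to the stop when let go past it.
- wide_lid_lip (a point): Middle of the free edge of the lip, moving with the lid; when shut 154 mm in front of the hinge (box -x) and 10 mm above it. The lid is a plate 120 mm long from the hinge, 160 wide, 5 thick, underside 85 mm high when shut; at its front edge it bends up 11 degrees into a full-width lip 35 mm long, 4 thick, overhanging the front wall by 34 mm: a finger in front of the box fits beneath
- narrow_box: The narrower garnish box, not to be opened, alike but for its width: plain stainless box, 120 mm deep (its x) x 100 mm wide (its y) x 85 mm high, 4 mm walls, bolted to the worktop, with a hinged lid. Origin at the centre of its underside; its own +x points from the front (lip) side to the hinge side, away from the robot to within 26 degrees; z up
- narrow_lid (a joint): Angle of the narrow box's lid: 0 shut (as it starts), 1.95 fully open. Same build as the wide lid, 100 mm wide; to be left shut
- shaker: Loose steel cocktail shaker, 175 mm tall, 86 mm across, standing to the left of the boxes (+y); origin at the centre of its foot
- jigger: Loose steel spirit measure, waisted, 80 mm tall, 46 mm across, standing in a row with the boxes, between or beside them; origin at the centre of its foot
- tumbler: Loose glass tumbler, 90 mm tall, 72 mm across, standing to the right of the boxes (-y); origin at the centre of its foot
There are look-alikes about, which are no part of the job. Leave any brown or orange look-alike of the wide_box alone.

How it is judged:
By the outcome, as a careful person would: the job done as asked, in the order asked, and still so for the second after the job is handed in, with the robot touching nothing.
It also fails if it takes over 45 s, if anything falls off the work surface, if the arm or the gripper's body presses on something with over 40 N, if the wrist force passes 120 N, or if a joint passes its speed limit or range.

## Working session

There is one attempt and no reset: what is moved stays moved. The work goes in short steps, each a Python script; the robot and the scene stay as the last script left them, time stands still between calls to the robot, and variables do not carry over. Pictures are saved under pics/ and viewed, at most 10 in all, crops included, and the job is handed in when it is done.

```bash
mkdir -p pics; python3 - <<'E'
from cell import *
import cv2,numpy as np
for n in("scene","top"):
    c=read_camera(n); cv2.imwrite(f"pics/{n}0.png",c["frame"][:,:,::-1]); np.savez(f"pics/{n}0.npz",**{k:np.array(v) for k,v in c.items()})
    print(n,[k for k in c],c["K"],np.round(c["world_from_camera"],3))
print(get_clock())
E
```

```text
scene ['frame', 'K', 'world_from_camera'] [[443.93382308   0.         313.77542732]
 [  0.         443.93382308 194.8660738 ]
 [  0.           0.           1.        ]] [[ 6.590000e-01 -6.130000e-01  4.370000e-01  1.072431e+03]
 [ 7.520000e-01  5.350000e-01 -3.850000e-01 -5.190070e+02]
 [ 3.000000e-03  5.820000e-01  8.130000e-01  1.185803e+03]
 [ 0.000000e+00  0.000000e+00  0.000000e+00  1.000000e+00]]
top ['frame', 'K', 'world_from_camera'] [[422.39675838   0.         319.47659686]
 [  0.         422.39675838 197.12357779]
 [  0.           0.           1.        ]] [[-1.400000e-02  9.970000e-01 -8.000000e-02  3.883490e+02]
 [-1.000000e+00 -1.400000e-02 -6.000000e-03  2.145000e+00]
 [-7.000000e-03  8.000000e-02  9.970000e-01  1.531674e+03]
 [ 0.000000e+00  0.000000e+00  0.000000e+00  1.000000e+00]]
0.1
```

View pics/scene0.png

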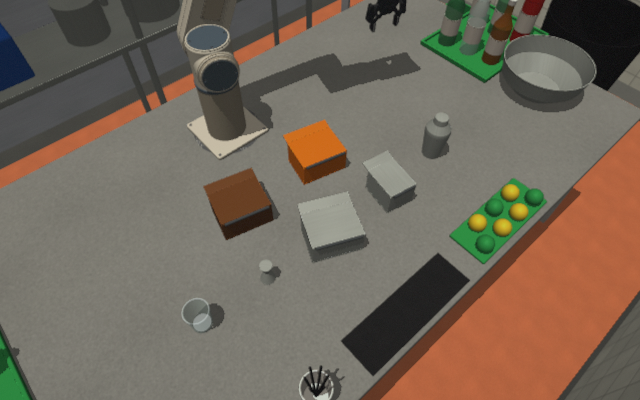

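View pics/top0.png

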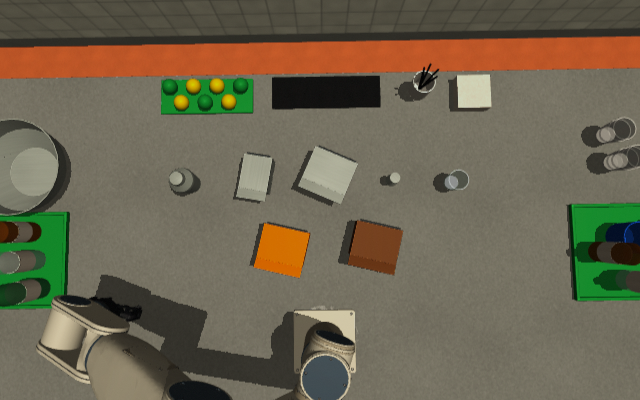

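```bash
cat > h.py <<'E'
import numpy as np,cv2
def ray(K,T,p,z):
    d=T[:3,:3]@np.array([(p[0]-K[0,2])/K[0,0],-(p[1]-K[1,2])/K[1,1],-1]); o=T[:3,3]
    return o+d*(z-o[2])/d[2]
E
python3 - <<'E'
from h import *
c=np.load("pics/top0.npz");f=c["frame"];K=c["K"];T=c["world_from_camera"]
hsv=cv2.cvtColor(f,cv2.COLOR_RGB2HSV)
print(hsv[174,328],hsv[177,255],hsv[200,200],hsv[180,180],hsv[178,395])
m=((hsv[:,:,2]>140)&(hsv[:,:,1]<40)).astype(np.uint8)
m[:120]=0;m[230:]=0
cs,_=cv2.findContours(m,0,2)
for k in cs:
    if cv2.contourArea(k)<15: continue
    r=cv2.minAreaRect(k); b=cv2.boxPoints(r)
    print(cv2.contourArea(k),np.round(r[0],1),"\n",np.round([ray(K,T,p,90) for p in b],0)[:,:2].tolist(), np.round(b,1).tolist(), cv2.approxPolyDP(k,4,True)[:,0].tolist())
for n,p,z in(("jig",(395,178),80),("shaker",(179,176),175),("tumbler",(457,180),90),("or1",(283,225),85),("or2",(310,229),85),("br1",(358,220),85),("br2",(403,236),85)): print(n,ray(K,T,p,z).round())
cv2.imwrite("pics/crop.png",cv2.resize(f[130:220,220:420,::-1],None,fx=4,fy=4,interpolation=cv2.INTER_CUBIC))
E
```

```text
[ 33  30 176] [ 30  29 167] [ 24  42 115] [ 30  29 173] [ 32  29 173]
76.0 [452.5 182. ] 
 [[570.0, -431.0], [569.0, -462.0], [528.0, -460.0], [529.0, -429.0]] [[448.0, 176.0], [457.0, 176.0], [457.0, 188.0], [448.0, 188.0]] [[449, 176], [454, 188], [457, 180]]
70.5 [394.5 177. ] 
 [[587.0, -233.0], [586.0, -264.0], [552.0, -263.0], [552.0, -232.0]] [[390.0, 172.0], [399.0, 172.0], [399.0, 182.0], [390.0, 182.0]] [[394, 172], [390, 178], [397, 182]]
99.5 [175.5 177.5] 
 [[598.0, 525.0], [597.0, 487.0], [559.0, 487.0], [560.0, 525.0]] [[170.0, 172.0], [181.0, 172.0], [181.0, 183.0], [170.0, 183.0]] [[174, 172], [170, 180], [178, 183], [181, 175]]
64.5 [617.5 160.5] 
 [[617.0, -991.0], [638.0, -1013.0], [613.0, -1035.0], [592.0, -1013.0]] [[611.0, 160.0], [617.0, 154.0], [624.0, 161.0], [618.0, 167.0]] [[616, 155], [613, 161], [619, 166], [622, 160]]
1147.5 [254.1 176.7] 
 [[513.0, 296.0], [661.0, 270.0], [642.0, 173.0], [494.0, 200.0]] [[236.3000030517578, 195.5], [244.0, 152.8000030517578], [272.0, 157.89999389648438], [264.29998779296875, 200.60000610351562]] [[245, 153], [237, 195]
[... 283 characters left out ...]
 [327.7 174.6] 
 [[544.0, 84.0], [683.0, 24.0], [617.0, -121.0], [480.0, -60.0]] [[297.8999938964844, 185.5], [315.1000061035156, 145.5], [357.3999938964844, 163.60000610351562], [340.29998779296875, 203.6999969482422]] [[315, 146], [299, 185], [340, 203], [357, 164]]
69.0 [605.3 133.9] 
 [[702.0, -954.0], [731.0, -971.0], [714.0, -1001.0], [685.0, -985.0]] [[598.5999755859375, 135.8000030517578], [602.7999877929688, 127.4000015258789], [612.0, 132.0], [607.7999877929688, 140.39999389648438]] [[603, 129], [607, 140], [610, 134]]
jig [ 567. -251.   80.]
shaker [572. 465. 175.]
tumbler [ 556. -461.   90.]
or1 [410. 137.  85.]
or2 [395.  45.  85.]
br1 [ 424. -120.   85.]
br2 [ 367. -272.   85.]
```

View pics/crop.png

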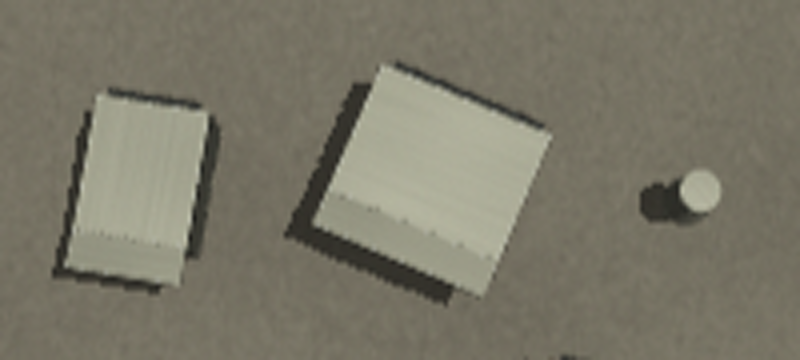

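```bash
cat >> h.py <<'E'
from scipy.spatial.transform import Rotation as Rn
C=np.array([581.,-18.]); yaw=np.arctan2(-60.5,138.)
u=np.array([np.cos(yaw),np.sin(yaw)]); v=np.array([-u[1],u[0]]); H=C+77*u
def w(a,z,s): p=H+a*u+s*v; return np.array([p[0],p[1],z])
def quat(head,al,sg):
    h=np.array([np.cos(head),np.sin(head),0]); t=np.cos(al)*h-np.array([0,0,np.sin(al)])
    y=sg*np.array([-h[1],h[0],0]); R=np.c_[np.cross(y,t),y,t]
    return Rn.from_matrix(R).as_quat()[[3,0,1,2]].tolist()
def arc(th,al,s,R=137):  # TCP so that the upper tip edge lies on the underside circle
    return w(-R*np.cos(th)-11*np.sin(al),85+R*np.sin(th)-11*np.cos(al),s)
def path(al,s):
    P0=arc(0,al,s)-[0,0,25]; back=np.r_[-45*u,0]
    return [P0+back+[0,0,150],P0+back,P0]+[arc(np.radians(d),al,s) for d in range(0,110,12)]
E
python3 - <<'E'
from h import *
from cell import *
for al in(20,30,40,50,60):
  for hd in(-23.7,-10,0,10):
    for s in(-40,0,40):
      for sg in(1,-1):
        q=quat(np.radians(hd),np.radians(al),sg)
        js=[ik(p.tolist(),q) for p in path(np.radians(al),s)]
        if all(j is not None for j in js):
            js=np.array(js); print(al,hd,s,sg,"maxjump",np.abs(np.diff(js,axis=0)).max().round(2),js[0].round(2),js[2].round(2),js[-1].round(2))
E
```

```text
20 -23.7 -40 1 maxjump 0.56 [0.41 0.56 2.56 3.97 1.21 1.56] [0.28 1.06 2.41 3.79 1.48 1.78] [0.   0.57 2.19 3.66 0.88 1.37]
20 -23.7 -40 -1 maxjump 0.56 [ 0.41  0.56  2.56  3.97  1.21 -1.58] [ 0.28  1.06  2.41  3.79  1.48 -1.36] [ 0.    0.57  2.19  3.66  0.88 -1.77]
20 -23.7 0 1 maxjump 0.51 [0.51 0.55 2.5  4.1  1.17 1.49] [0.39 1.02 2.36 3.9  1.39 1.75] [0.09 0.58 2.15 3.77 0.87 1.32]
20 -23.7 0 -1 maxjump 0.51 [ 0.51  0.55  2.5   4.1   1.17 -1.65] [ 0.39  1.02  2.36  3.9   1.39 -1.39] [ 0.09  0.58  2.15  3.77  0.87 -1.82]
20 -23.7 40 1 maxjump 0.47 [0.6  0.55 2.43 4.21 1.14 1.42] [0.48 0.99 2.3  4.   1.32 1.69] [0.16 0.59 2.11 3.88 0.87 1.26]
20 -23.7 40 -1 maxjump 0.47 [ 0.6   0.55  2.43  4.21  1.14 -1.73] [ 0.48  0.99  2.3   4.    1.32 -1.45] [ 0.16  0.59  2.11  3.88  0.87 -1.88]
20 -10 40 1 maxjump 0.53 [0.42 0.56 2.53 3.75 1.18 1.54] [0.3  1.04 2.38 3.59 1.48 1.7 ] [0.02 0.58 2.16 3.39 0.83 1.47]
20 -10 40 -1 maxjump 0.53 [ 0.42  0.56  2.53  3.75  1.18 -1.6 ] [ 0.3   1.04  2.38  3.59  1.48 -1.44] [ 0.02  0.58  2.16  3.39  0.83 -1.67]
20 0 40 1 maxjump 0.57 [0.23 0.57 2.58 3.37 
[... 5438 characters left out ...]
2.35]
40 10 40 -1 maxjump 0.55 [ 0.04  0.21  2.46  2.89  0.41 -1.42] [-0.02  0.73  2.39  2.94  0.85 -1.57] [-0.16  0.42  2.04  2.12  0.3  -0.79]
50 10 -40 -1 maxjump 1.07 [-0.2   0.1   2.42  1.74  0.24 -0.47] [-0.23  0.61  2.38  2.65  0.56 -1.46] [-0.3   0.37  1.98  1.13  0.33  0.09]
50 10 0 -1 maxjump 0.99 [-0.06  0.12  2.4   1.93  0.16 -0.55] [-0.11  0.61  2.36  2.78  0.53 -1.48] [-0.22  0.38  1.97  1.09  0.28  0.19]
60 10 -40 -1 maxjump 2.04 [-0.15  0.07  2.32  0.59  0.29  0.72] [-0.18  0.52  2.31  2.37  0.25 -1.13] [-0.26  0.37  1.88  0.5   0.45  0.73]
60 10 0 -1 maxjump 2.36 [-0.03  0.1   2.3   0.41  0.26  0.99] [-0.08  0.53  2.28  2.52  0.22 -1.18] [-0.19  0.38  1.86  0.43  0.43  0.86]
```

```bash
sed -i 's/-45\*u/-35*u/' h.py; python3 - <<'E'
from h import *
from cell import *
gripper_close(20)
move_j([0.7,-0.1,2.0,1.8,0.6,0.65])
print(get_tool_pos())
al=np.radians(40);q=quat(np.radians(-10),al,1);P=path(al,-40)
movep(P[0].tolist(),q); print(get_tool_pos(),get_ft_force(),get_clock())
servo_line(P[1].tolist(),q,feed=100)
print(get_tool_pos(),get_ft_force(),get_clock())
ims=[]
for n in("scene","top","wrist"):
    c=read_camera(n); ims.append(c["frame"][:,:,::-1])
a=ims[0][80:300,140:480];b=ims[1][120:340,200:460];d=cv2.resize(ims[2],None,fx=.6,fy=.6)
W=np.zeros((600,800,3),np.uint8);W[:264,:408]=cv2.resize(a,(408,264));W[:330,415:805]=cv2.resize(b,(385,330)) ;W[340:580,:384]=d
cv2.imwrite("pics/p1.png",W)
E
```

```text
[363.59561902 538.76076262 598.46389486]
[471.97484833 -13.37244273 201.9569988 ] [-0.08753766 -0.7402294   0.47716313] 4.8167
[471.60827154 -13.61248694  52.04602985] [ 0.13036665  0.63689892 -0.94768844] 6.4667
```

View pics/p1.png

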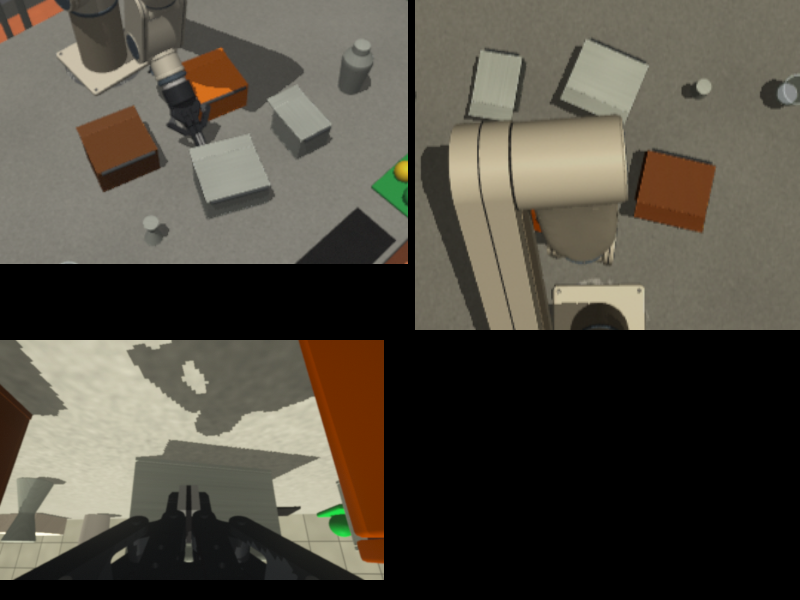

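The fingers sit just in front of the lip (about (200,140) in the scene crop). The wrist is in the gap between the orange and brown boxes and clear of both. Next I'll go under the lip and lift along the arc.

```bash
python3 - <<'E'
from h import *
from cell import *
al=np.radians(40);q=quat(np.radians(-10),al,1);P=path(al,-40)
servo_line(P[2].tolist(),q,feed=60); f0=np.array(get_ft_force()); print(f0.round(1))
for d in(0,10,20,30,40,50):
    servo_line(arc(np.radians(d),al,-40).tolist(),q,feed=70)
    f=np.array(get_ft_force())-f0; print(d,f.round(1),round(get_clock(),1))
    if np.linalg.norm(f)>15: break
c=read_camera("scene"); cv2.imwrite("pics/p2.png",cv2.resize(c["frame"][80:300,140:480,::-1],None,fx=2,fy=2))
E
```

```text
[-0.3  0.5 -0.2]
0 [-0.7 -0.4 -1.1] 7.9
10 [ 0.5 -0.8 -0.2] 8.3
20 [ 1.4 -1.  -1.3] 8.8
30 [-0.1 -0.3 -0.7] 9.3
40 [-0.1  1.1  0.3] 9.8
50 [-0.5 -0.3  1.2] 10.3
```

View pics/p2.png

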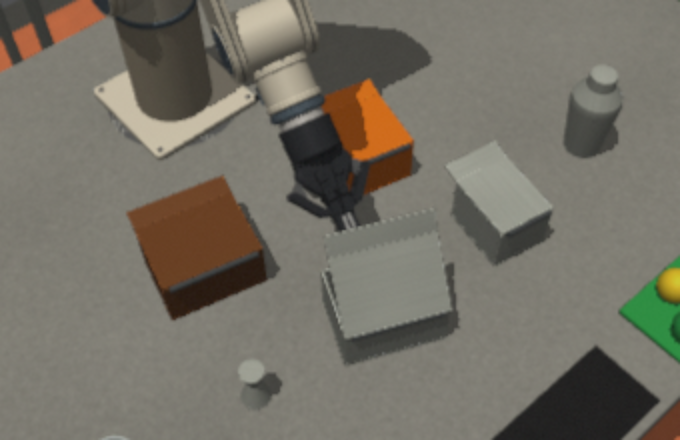

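The lid is lifting: its lip edge is at about (385,225) in the crop and the fingers are under it. I'll continue past upright, slowly.

```bash
python3 - <<'E'
from h import *
from cell import *
al=np.radians(40);q=quat(np.radians(-10),al,1)
for d in(60,70,80,88,96,104,108):
    servo_line(arc(np.radians(d),al,-40).tolist(),q,feed=70 if d<85 else 30)
    print(d,np.round(get_ft_force(),1),round(get_clock(),1))
dwell(.5)
c=read_camera("scene"); cv2.imwrite("pics/p3.png",cv2.resize(c["frame"][80:300,140:480,::-1],None,fx=2,fy=2))
E
```

```text
60 [-0.8  0.4  0.3] 10.9
70 [-0.5  0.   0.2] 11.3
80 [-0.3  0.6  0.5] 11.8
88 [-0.1 -0.8 -0.6] 12.6
96 [-0.  -0.1  1.2] 13.4
104 [-0.4 -0.1 -0.5] 14.2
108 [-0.  -0.5 -0.6] 14.7
```

View pics/p3.png

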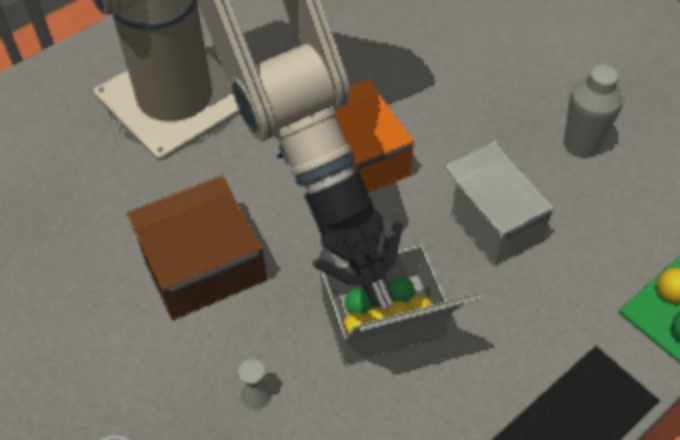

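The lid is past upright, leaning back over the rear edge around (415,315), and the garnishes inside are visible. I'll retreat, then check that it stays open.

```bash
python3 - <<'E'
from h import *
from cell import *
p=np.array(get_tool_pos())
servo_line((p+np.r_[-130*u,40]).tolist(),feed=120)
dwell(.5); print(get_clock(),get_ft_force())
c=read_camera("scene"); cv2.imwrite("pics/p4.png",cv2.resize(c["frame"][80:300,140:480,::-1],None,fx=2,fy=2))
E
```

```text
16.9917 [ 0.25589976 -0.05948548 -0.60521427]
```

View pics/p4.png

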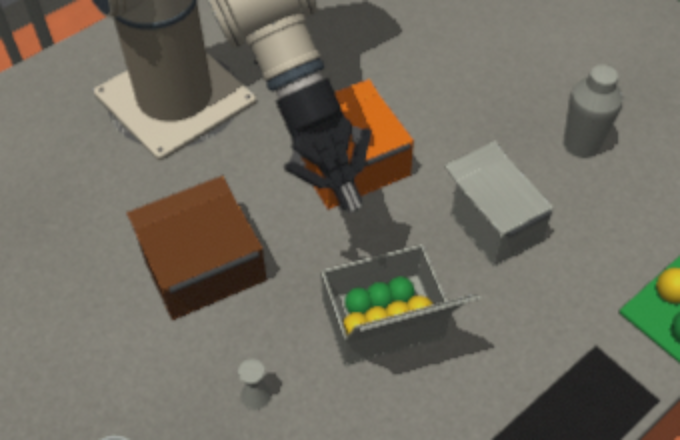

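The lid hasn't moved since I let go: it stays leaning back on its stop at about (415,315). The arm is clear, the narrow box is still shut, and the shaker and jigger haven't moved.

```bash
python3 -c "
from cell import *
print(job_done())"
```

```text
the job is handed in; nothing more can be done
None
```

The wide box's lid is fully open, leaning back and staying there by itself; the narrow box is still shut, the arm went nowhere near the shaker, jigger or tumbler, and I handed the job in after about 17 s on the robot's clock.

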